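# Brush the contact strip inside a backup-cell tube

### The arm

A 6-joint arm with a two-finger parallel gripper is mounted at the origin on the work surface. World frame = base frame: x ahead of the robot, y to its left, z up, the work surface at z = 0. Lengths are in m, angles in degrees, forces in N, time in s.
With the tool pointing down it reaches from about 0.35 to 0.875 m from the base axis. Payload 4.2 kg.
Tool frame: the origin (TCP) lies midway between the tips of the shut fingers; the grasp point (between the pads) lies 19 mm behind it; z points along the fingers, y is the line along which they close (so a half turn about z gives the same grasp; the last joint's range is limited). The gripper opens to 87 mm and grips with 3 to 60 N. Pads are 19 mm wide; open, the fingers measure 117 mm over their backs; the gripper's body (75 mm by 190 mm) begins 51 mm behind the grasp point.
Start: joints at [-51.761, 22.042, 0.453, 0, -68.411, -14.817], TCP at [0.248, -0.573, 0.223] pointing down, gripper open.
Joint ranges: [-179.83, 179.83], [-69.29, 118.12], [-61.27, 80.66], [-181.25, 117.63], [-171.15, -9.14], [-177.46, 177.46]. Speed limits (degrees/s): [159.86, 159.86, 180, 180, 180, 180].

### API

Orientations are given as a 3x3 rotation matrix whose columns are the frame's x, y, z axes.
In Python, from station import * gives the robot as it stands.
- The arm moves only by the tool move_arm, never from a script. Its argument "targets" is text: rows parted by semicolons, each of 4 numbers parted by spaces: the shift along the world's x, y, z in units of 25 mm (1.0 is 25 mm), then the turn about the world's z in units of 5 degrees (1.0 is 5 degrees). In form: tx ty tz spin; .... A call has 1 to 10 rows; each row shifts and turns the commanded pose from where the row before left it; what a row does not reach is not made up. A row lasts 1/12 s, in which the tool goes at most 41.7 mm and 7.16 degrees, less where a joint would pass 70% of its speed; a pose out of reach is approached as far as the arm can. A call is refused whole if a number of a shift passes 1 or a number of a turn 1, either way. A call with a gripper value outside its range is refused whole. "gripper" is the finger opening in mm, from 0 to 87, set as the call begins (left out, the last holds). The fingers move at their own pace and stop on an object; the grip force is fixed at half the most. Time passes only in rows, so rows that do not move let the fingers close. It gives the time, the measured TCP pose, the force, the opening and the grip force at its end, in the units of the state.
- sense(): the state, without advancing time (a new reading comes with each control period).
- capture(name): name is "side" or "top"; returns a dict with "image" (400x640x3 uint8, blue, green, red), "fx", "fy", "cx", "cy" (pixels), "D" ([k1, k2, p1, p2, k3] as OpenCV has them; the pictures are not rectified), "world_from_camera" (4x4, takes a point from camera to world coordinates). Camera axes: x right, y up, looking along -z (the intrinsics and any distortion apply to the point x, -y, -z); pixel columns grow to the right and rows downward; lengths in m; the calibration is good to about 2 mm. A picture is of the moment at which its call begins. There is no depth.
- finish_job(): hands the job in; it is judged then, once.
The state is a dict: "time_s": time; "joints": joint angles; "joint_velocities": joint speeds; "effort": joint torques, N m; "tcp_pos": TCP position; "ee_rot": TCP orientation; "wrist_force": force on the tool from outside, world axes, zero at the start; "moment": the same for the moment, N m; "gripper_width": opening from 0.0 (shut) to 1.0 (fully open); "gripper_force": force on a finger pad.
Only numpy, scipy, OpenCV 4.12 (cv2) and the standard library are available. Lean on these libraries where they do the work, as an engineer would, in place of code of your own. Each camera call takes 0.05 s, during which the arm holds its last target. There are 200 camera calls.

### The job

Clean the steel contact strip inside the backup-cell tube with the long brush from its stand: push the brush down until its end rests on the sprung end plate inside, press the bristles sideways against the strip while it still rests there, and draw them up along the strip, still pressed, until they are about halfway out of the tube; do this full bottom-to-top stroke twice. Press gently on the end plate and the strip so as not to bend them, leave the other tools and the load switch where they lie, and finally stand the brush upright in its stand again and let go of it.

Things in the scene. Friction and masses are not known exactly. Their poses are not given: they have to be found in the camera images.
- tube: Backup-cell tube: round upright aluminium tube, open at the top, fixed to the bench on a 120 mm square dark steel foot 6 mm thick. Outer diameter 88 mm, inner diameter 80 mm, height 130 mm. Origin: centre of the underside; z up along the tube's axis; the contact strip is on its +x side.
- strip: Steel contact strip inside the tube, 22 mm wide, 3 mm thick, from 28 to 130 mm above the tube's underside. Its face is 30 mm from the axis; yields outward on springs up to 4 mm (5 N), then hard; over 25 N bends it. A tab at its top bends out over the rim to 60 mm from the axis, 135 mm high. Origin: centre of the tube's underside (moves with the yield); x points outward through the strip.
- insert: End contact at the bottom of the tube: sprung round steel plate 56 mm in diameter. This pose does NOT give its height: it stands anywhere from 21 to 43 mm above the tube's underside and must be felt for. Yields downward up to 8 mm (12 N), then hard; over 30 N bends it. Origin: centre of the tube's underside, fixed.
- brush: Long brush, 200 mm, standing upright in its stand, bristles down: black bristle head, a cylinder 32 mm in diameter and 60 mm long (0 to 60 mm from the origin), steel stem 10 mm in diameter, pale wooden square handle 24 x 24 mm from 138 to 200 mm from the origin, sides along x and y. Mass about 0.13 kg. Origin: centre of the bristle end; z along the brush towards the handle.
- stand: Brush stand: grey plastic well on a 100 mm square foot, fixed to the bench. Round well, inner diameter 46 mm, outer 56 mm, rim 66 mm above the bench, floor 6 mm above the bench. Origin: centre of the underside.
- stand_floor (a point): Centre of the floor of the stand's well, 6 mm above the bench; the end of the brush stands here.
- driver: Bystander: driver 190 mm long lying on the bench along its x axis. Leave alone.
- spanner: Bystander: spanner 170 mm long lying on the bench along its x axis. Leave alone.
- switch: Bystander: orange load switch, block 50 x 70 x 36 mm with a short black toggle (58 mm high over all), lying on the bench; origin at the centre of its underside. Leave alone.

How it is judged (in metres and radians):
On the way, in this order (a step that is already met when the one before it is completed fails the run):
1. first stroke, bottom: bristle end pressed on the end plate and the bristles pressed against the side strip (contact force between brush and insert above 0.8 N and contact force between brush and strip above 1 N and z of brush in the frame of tube below 0.055 m), for 0.1 s.
2. first stroke, on the way up: bristles still pressed against the side strip (bristle end 56 to 78 mm above the tube's underside) (contact force between brush and strip above 1 N and z of brush in the frame of tube between 0.056 and 0.078 m), for 0.03 s.
3. first stroke, top: bristles still pressed against the strip with the bristle end more than 88 mm above the tube's underside (contact force between brush and strip above 1 N and z of brush in the frame of tube above 0.088 m), for 0.1 s.
4. second stroke, bottom: bristle end pressed on the end plate and the bristles pressed against the side strip (all of step 1), for 0.1 s.
5. second stroke, on the way up: bristles still pressed against the side strip (bristle end 56 to 78 mm above the tube's underside) (all of step 2), for 0.03 s.
6. second stroke, top: bristles still pressed against the strip with the bristle end more than 88 mm above the tube's underside (all of step 3), for 0.1 s.
At the end, for the whole second after the job is handed in: The brush stands released and at rest in the well of its stand: bristle end within 13 mm of the well's axis and less than 12 mm above the bench, leaning less than 0.15 rad (horizontal distance between brush and stand_floor below 0.013 m and height (world z) of brush below 0.012 m and angle between brush's own z axis and vertical below 0.15 rad and linear speed of brush below 0.03 m/s); the robot touches nothing.
It fails at once if the side strip is pushed with more than 25 N (contact force between anything else and strip above 25 N).
It fails at once if the end plate is pushed with more than 30 N (contact force between anything else and insert above 30 N).
It fails at once if the driver is moved more than 15 mm (distance of driver from where it was at the start of the episode above 0.015 m).
It fails at once if the spanner is moved more than 15 mm (distance of spanner from where it was at the start of the episode above 0.015 m).
It fails at once if the load switch is moved more than 15 mm (distance of switch from where it was at the start of the episode above 0.015 m).
It also fails if it takes over 72 s, if anything falls off the work surface, if the arm or the gripper's body presses on something with over 40 N, if the wrist force passes 120 N, or if a joint passes its speed limit or range.

## Working session

There is one attempt and no reset: what is moved stays moved. The work goes in short steps, Python scripts to look and compute and a tool call to move; the robot and the scene stay as the last step left them, time stands still between calls to the robot, and variables do not carry over. Pictures are saved under pics/ and viewed, at most 10 in all, crops included, and the job is handed in when it is done.

Besides the shell and the picture viewer there is one more tool, called after ">>>" as name(argument=value, ...) on one line, values as JSON. move_arm: Moves the arm, as the interface text tells. Its arguments: {"type":"object","properties":{"targets":{"type":"string"},"gripper":{"type":"number"}},"required":["targets"]}

```bash
mkdir -p pics; cat > h.py <<'E'
from station import *
import numpy as np, cv2
def ray(c,u,v):
    K=np.array([[c['fx'],0,c['cx']],[0,c['fy'],c['cy']],[0,0,1]])
    p=cv2.undistortPoints(np.array([[[u,v]]],float),K,np.array(c['D'],float))[0,0]
    T=np.array(c['world_from_camera']); d=T[:3,:3]@np.array([p[0],-p[1],-1]); return T[:3,3],d
def onz(c,u,v,z):
    o,d=ray(c,u,v); return o+d*(z-o[2])/d[2]
def proj(c,P):
    K=np.array([[c['fx'],0,c['cx']],[0,c['fy'],c['cy']],[0,0,1]])
    T=np.linalg.inv(np.array(c['world_from_camera'])); p=T[:3,:3]@np.array(P,float)+T[:3,3]
    q=np.array([[p[0],-p[1],-p[2]]]); return cv2.projectPoints(q,np.zeros(3),np.zeros(3),K,np.array(c['D'],float))[0][0,0]
E
python3 - <<'E'
from h import *
for n in ("top","side"):
    c=capture(n); cv2.imwrite(f"pics/{n}0.png",c['image']); print(n,np.round(c['world_from_camera'],3).tolist(),c['fx'],c['cx'],c['cy'],c['D'])
s=sense(); print(s)
E
```

```text
top [[0.012, 0.993, -0.116, 0.498], [-1.0, 0.013, 0.013, 0.011], [0.015, 0.115, 0.993, 1.066], [0.0, 0.0, 0.0, 1.0]] 515.7959474220391 329.4763627780787 199.8221011393264 [0.04967761 0.         0.         0.         0.        ]
side [[-0.964, 0.207, -0.168, 0.488], [-0.266, -0.708, 0.654, 0.431], [0.017, 0.675, 0.738, 0.51], [0.0, 0.0, 0.0, 1.0]] 371.111660147977 319.961426510032 208.5896099095573 [-0.07536633  0.          0.          0.          0.        ]
{'time_s': 0.1, 'joints': array([-5.17589394e+01,  2.20869214e+01,  3.87270847e-01, -2.68626637e-02,
       -6.84122345e+01, -1.48171432e+01]), 'joint_velocities': array([ 0.02320196, -0.06012661,  0.24264702,  0.05766733, -0.02075294,
        0.04580881]), 'effort': array([-1.52588809e-04, -3.91691279e+01,  1.87934124e+01,  4.23192412e+00,
        1.34620062e-02, -6.94277446e-05]), 'tcp_pos': array([ 0.24826429, -0.5729772 ,  0.22155673]), 'ee_rot': array([[-9.17657457e-01, -3.97371414e-01, -8.66274862e-04],
       [-3.97372351e-01,  9.17655688e-01,  1.80353888e-03],
       [ 7.82672586e-05,  1.99926458e-03, -9.99997998e-01]]), 'wrist_force': array([0.4610051 , 0.24107523, 0.0260087 ]), 'moment': array([-0.02649253, -0.00480963, -0.01169719]), 'gripper_force': 0.0, 'gripper_width': 0.996625234195372}
```

View pics/top0.png

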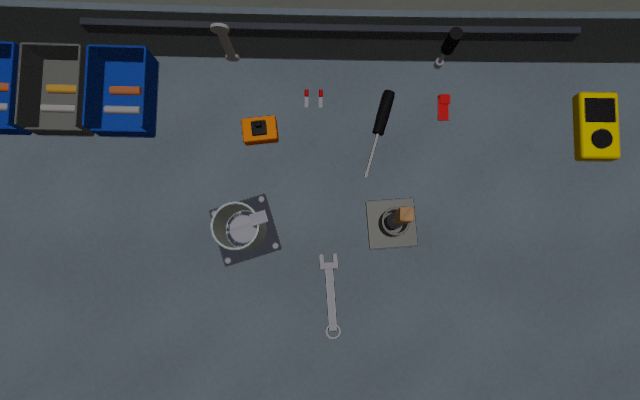

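View pics/side0.png

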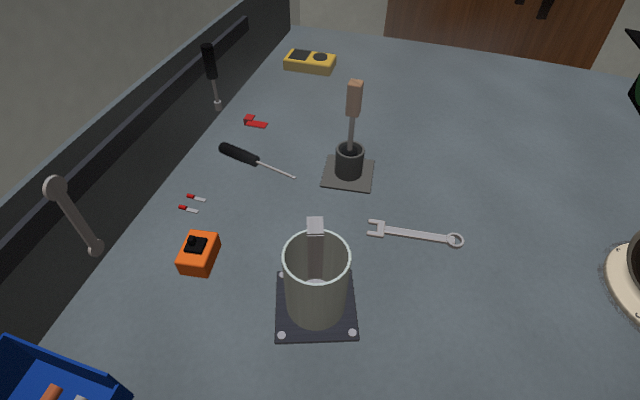

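The top view shows the tube rim at about (236,226) with its tab pointing right and slightly up at (258,218). The stand foot is at (391,223), the handle top at (406,215), the switch at (260,130), the driver at (380,130) and the spanner at (330,295). The side view agrees, and the brush is upright. Next I'll measure these.

```bash
python3 - <<'E'
from h import *
c=capture("top"); im=c['image']; s=capture("side")
a=cv2.resize(im[180:275,200:285],None,fx=6,fy=6,interpolation=cv2.INTER_CUBIC); b=cv2.resize(im[190:255,360:425],None,fx=6,fy=6,interpolation=cv2.INTER_CUBIC)
b=cv2.copyMakeBorder(b,0,a.shape[0]-b.shape[0],0,0,cv2.BORDER_CONSTANT); 
o=np.hstack([a,b])[:, :800]; cv2.imwrite("pics/crop0.png",cv2.resize(o,None,fx=.85,fy=.85)); 
hsv=cv2.cvtColor(im,cv2.COLOR_BGR2HSV)
# handle
m=np.zeros(im.shape[:2],np.uint8); roi=(slice(195,235),slice(380,425))
m[roi]=((hsv[...,0]<22)&(hsv[...,1]>70)&(hsv[...,2]>60))[roi]*255
cn=max(cv2.findContours(m,0,2)[0],key=cv2.contourArea); r=cv2.minAreaRect(cn); print("handle",r,[np.round(onz(c,*p,.206),4)[:2].tolist() for p in cv2.boxPoints(r)], im[215,406])
print("bench",im[280,280],"tubefoot",im[200,258],im[250,230],"standfoot",im[240,375],im[205,372], "rim",im[228,213])
g=im.astype(int)
for nm,(y0,y1,x0,x1),z in (("tubefoot",(185,275,200,290),.006),("standfoot",(190,255,360,425),.006)):
    ref={'tubefoot':im[250,225],'standfoot':im[240,375]}[nm].astype(int)
    bench=im[280,280].astype(int)
    mm=((np.abs(g-bench).sum(2)>28)*255).astype(np.uint8); k=np.zeros_like(mm); k[y0:y1,x0:x1]=mm[y0:y1,x0:x1]
    k=cv2.morphologyEx(k,cv2.MORPH_OPEN,np.ones((3,3)))
    cn=max(cv2.findContours(k,0,2)[0],key=cv2.contourArea); r=cv2.minAreaRect(cv2.convexHull(cn)); P=np.array([onz(c,*p,z)[:2] for p in cv2.boxPoints(r)]); print(nm,r,P.round(4).tolist(),P.mean(0))
E
```

```text
handle ((405.5, 214.5), (15.0, 15.0), 90.0) [[0.5869, -0.1154], [0.5873, -0.1405], [0.5621, -0.1404], [0.5617, -0.1153]] [ 79 108 136]
bench [101  95  86] tubefoot [78 69 68] [62 57 55] standfoot [102 106 105] [101 108 107] rim [63 68 67]
tubefoot ((242.94308471679688, 229.517822265625), (60.967411041259766, 63.651885986328125), 72.6459732055664) [[0.5965, 0.2553], [0.6375, 0.1322], [0.5182, 0.092], [0.4786, 0.2139]] [0.55768617 0.17334278]
standfoot ((391.2310791015625, 222.77243041992188), (45.425880432128906, 48.49856185913086), 85.2363510131836) [[0.6169, -0.0769], [0.6266, -0.177], [0.5333, -0.184], [0.5237, -0.0849]] [ 0.57513529 -0.13068551]
```

View pics/crop0.png

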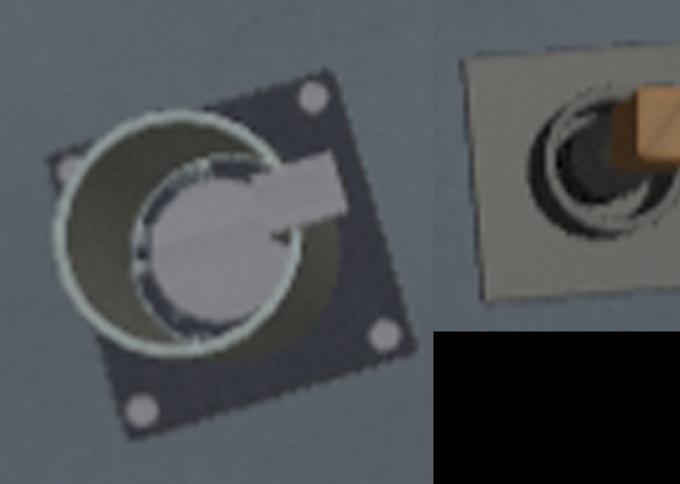

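The crop shows the rim ellipse centred at about crop (177,233), px (234.8,225.7). The foot's corners are sharp, and the handle top is aligned with the image axes. I'll refine the positions from these points.

```bash
python3 - <<'E'
from h import *
c=capture("top"); im=c['image']; s=capture("side")
f=lambda x,y:(200+x/5.1-.5,180+y/5.1-.5)
C=np.array([onz(c,*f(*p),.006)[:2] for p in ((48,158),(330,68),(415,352),(130,440))]); print("foot",C.round(4).tolist(),C.mean(0), [np.degrees(np.arctan2(*(C[j]-C[i])[::-1])).round(1) for i,j in ((0,1),(3,2),(1,2),(0,3))])
r=[onz(c,*f(*p),.13)[:2] for p in ((53,233),(302,233),(177,108),(177,358))]; print("rim",np.round(r,4).tolist(),np.mean(r,0))
t=[onz(c,*f(*p),.135)[:2] for p in ((332,152),(348,212))]; print("tab end mid",np.mean(t,0))
hsv=cv2.cvtColor(im,cv2.COLOR_BGR2HSV)
sub=hsv[200:230,385:420]; w=(sub[...,0]<22)&(sub[...,1]>70)
v=np.where(w,sub[...,2],0); 
m=(v>115).astype(np.uint8); cn=max(cv2.findContours(m,0,2)[0],key=cv2.contourArea); R=cv2.minAreaRect(cn); M=cv2.moments(m,True)
u0,v0=385+M['m10']/M['m00'],200+M['m01']/M['m00']; print("handle top",R,M['m00'],u0,v0,onz(c,u0,v0,.206))
# stand: foot
g=im.astype(int); k=((g[...,2]-g[...,0])>=0).astype(np.uint8)*255; z=np.zeros_like(k); z[190:255,358:425]=k[190:255,358:425]
cn=max(cv2.findContours(z,0,2)[0],key=cv2.contourArea); R=cv2.minAreaRect(cn); P=np.array([onz(c,*p,.006)[:2] for p in cv2.boxPoints(R)]);print("stand",R,P.mean(0))
# side: handle
h2=cv2.cvtColor(s['image'],cv2.COLOR_BGR2HSV); k=np.zeros(h2.shape[:2],np.uint8); k[70:125,335:375]=((h2[...,0]<22)&(h2[...,1]>50))[70:125,335:375]*255
cn=max(cv2.findContours(k,0,2)[0],key=cv2.contourArea); print("side handle",cv2.boundingRect(cn))
hx=onz(c,u0,v0,.206)
for d in ((0,0,.206),(0,0,.144)): print(proj(s,[hx[0],hx[1],d[2]]))
M=cv2.moments(k,True); print(M['m10']/M['m00'],M['m01']/M['m00'])
E
```

```text
foot [[0.5955, 0.2442], [0.6335, 0.1322], [0.5193, 0.0952], [0.4834, 0.2073]] [0.55791817 0.16971287] [np.float64(-71.2), np.float64(-72.2), np.float64(-162.0), np.float64(-161.8)]
rim [[0.5574, 0.2141], [0.5584, 0.1263], [0.6025, 0.172], [0.5138, 0.169]] [0.55800721 0.17034951]
tab end mid [0.57632059 0.11282698]
handle top ((21.5, 13.5), (13.0, 13.0), 90.0) 190.0 406.4842105263158 213.42631578947368 [ 0.57629896 -0.12955047  0.206     ]
stand ((391.1811218261719, 223.11305236816406), (48.02391052246094, 47.88157653808594), 85.10090637207031) [ 0.57446055 -0.13057655]
side handle (346, 79, 18, 38)
[355.5398538   80.72474699]
[352.5916865  112.89604447]
353.6714285714286 94.34571428571428
```

>>> move_arm(targets="0.654 0.886 0.05 -0.234;0.654 0.886 0.05 -0.234;0.654 0.886 0.05 -0.234;0.654 0.886 0.05 -0.234;0.654 0.886 0.05 -0.234;0.654 0.886 0.05 -0.234;0.654 0.886 0.05 -0.234;0.654 0.886 0.05 -0.234;0.654 0.886 0.05 -0.234;0.654 0.886 0.05 -0.234", gripper=87)

```text
time_s: 1.13
tcp_pos: [0.4126, -0.3507, 0.2352]
ee_rot: [[-0.979, -0.202, 0.0], [-0.202, 0.979, -0.0], [-0.0, -0.0, -1.0]]
wrist_force: [1.5, -0.9, -0.6]
gripper_width: 1.002
gripper_force: 0.0
```

>>> move_arm(targets="0.654 0.886 0.05 -0.234;0.654 0.886 0.05 -0.234;0.654 0.886 0.05 -0.234;0.654 0.886 0.05 -0.234;0.654 0.886 0.05 -0.234;0.654 0.886 0.05 -0.234;0.654 0.886 0.05 -0.234;0.654 0.886 0.05 -0.234;0.654 0.886 0.05 -0.234;0.654 0.886 0.05 -0.234")

```text
time_s: 1.97
tcp_pos: [0.576, -0.1292, 0.2477]
ee_rot: [[-1.0, 0.0, 0.0], [0.0, 1.0, 0.0], [-0.0, 0.0, -1.0]]
wrist_force: [1.4, 0.1, 0.5]
gripper_width: 1.002
gripper_force: 0.0
```

>>> move_arm(targets="0 0 0 0;0 0 0 0;0 0 0 0")

```text
time_s: 2.22
tcp_pos: [0.5751, -0.1306, 0.2473]
ee_rot: [[-1.0, -0.001, -0.001], [-0.001, 1.0, -0.0], [0.001, -0.0, -1.0]]
wrist_force: [0.0, -0.2, -0.4]
gripper_width: 1.002
gripper_force: 0.0
```

>>> move_arm(targets="0 0 -0.8 0;0 0 -0.8 0;0 0 -0.8 0;0 0 -0.8 0;0 0 -0.8 0;0 0 0 0;0 0 0 0")

```text
time_s: 2.8
tcp_pos: [0.5745, -0.1315, 0.1471]
ee_rot: [[-1.0, 0.001, -0.002], [0.001, 1.0, -0.0], [0.002, -0.0, -1.0]]
wrist_force: [0.6, -1.8, 0.5]
gripper_width: 1.003
gripper_force: 0.0
```

>>> move_arm(targets="0 0 0 0;0 0 0 0;0 0 0 0;0 0 0 0;0 0 0 0;0 0 0 0;0 0 0 0;0 0 0 0", gripper=10)

```text
time_s: 3.47
tcp_pos: [0.5755, -0.1304, 0.1476]
ee_rot: [[-1.0, -0.0, 0.0], [-0.0, 1.0, -0.0], [-0.0, -0.0, -1.0]]
wrist_force: [-0.3, 0.8, 0.9]
gripper_width: 0.48
gripper_force: 0.0
```

>>> move_arm(targets="0 0 0 0;0 0 0 0;0 0 0 0;0 0 0 0;0 0 0 0;0 0 0 0;0 0 0 0;0 0 0 0")

```text
time_s: 4.13
tcp_pos: [0.5754, -0.1305, 0.1474]
ee_rot: [[-1.0, -0.0, -0.0], [-0.0, 1.0, 0.0], [0.0, 0.0, -1.0]]
wrist_force: [-0.9, 0.4, -1.6]
gripper_width: 0.275
gripper_force: 30.0
```

>>> move_arm(targets="0 0 0.5 0;0 0 0.8 0;0 0 0.8 0;0 0 0.8 0;0 0 0.8 0;0 0 0.8 0;0 0 0.8 0;0 0 0.7 0;0 0 0 0;0 0 0 0")

```text
time_s: 4.97
tcp_pos: [0.5756, -0.1303, 0.2979]
ee_rot: [[-1.0, -0.0, 0.002], [-0.0, 1.0, 0.001], [-0.002, 0.001, -1.0]]
wrist_force: [0.1, 0.2, -1.6]
gripper_width: 0.276
gripper_force: 30.0
```

```bash
python3 - <<'E'
from h import *
s=capture("side"); t=capture("top"); st=sense(); print(st['tcp_pos'],st['wrist_force'],st['moment'],st['gripper_width'],st['gripper_force'])
a=cv2.resize(s['image'][20:220,270:440],None,fx=2.5,fy=2.5); b=cv2.resize(t['image'][150:260,340:460],None,fx=3,fy=3)
b=cv2.copyMakeBorder(b,0,a.shape[0]-b.shape[0],0,0,cv2.BORDER_CONSTANT); o=np.hstack([a,b]); print(o.shape); cv2.imwrite("pics/grasp.png",o)
E
```

```text
[ 0.57465119 -0.13025067  0.29587073] [-0.62425346  0.57129154 -2.30397476] [-0.04150739 -0.03770538 -0.00874693] 0.2710908362489039 29.984660006593913
(500, 785, 3)
```

View pics/grasp.png

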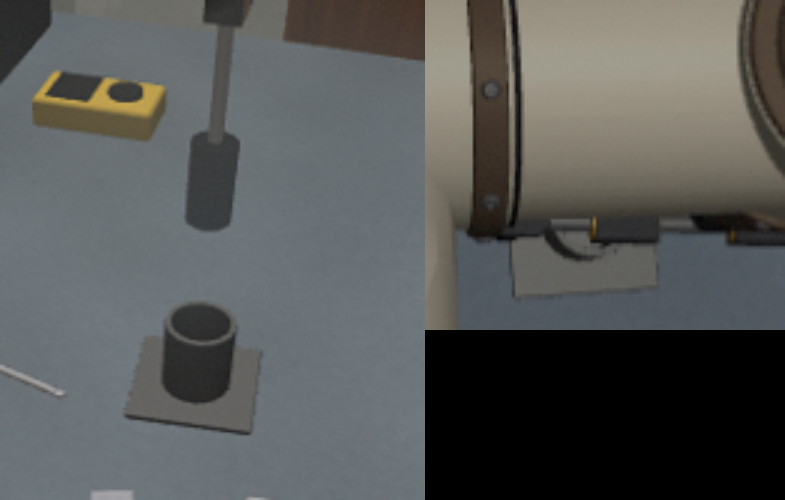

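The brush is held upright and clear of the stand, with its bristle end at crop (208,225), px (353,110). Next I'll carry it over the tube.

>>> move_arm(targets="-0.05 0.81 0.04 0.24;-0.05 0.81 0.04 0.24;-0.05 0.81 0.04 0.24;-0.05 0.81 0.04 0.24;-0.05 0.81 0.04 0.24;-0.05 0.81 0.04 0.24;-0.05 0.81 0.04 0.24;-0.05 0.81 0.04 0.24")

```text
time_s: 5.73
tcp_pos: [0.5646, 0.0324, 0.3037]
ee_rot: [[-0.986, -0.168, -0.003], [-0.168, 0.986, -0.001], [0.003, -0.0, -1.0]]
wrist_force: [0.1, -0.8, -1.0]
gripper_width: 0.274
gripper_force: 30.0
```

>>> move_arm(targets="-0.05 0.81 0 0.24;-0.05 0.81 0 0.24;-0.05 0.81 0 0.24;-0.05 0.81 0 0.24;-0.05 0.81 0 0.24;-0.05 0.81 0 0.24;-0.05 0.81 0 0.24;0 0 0 0;0 0 0 0;0 0 0 0")

```text
time_s: 6.57
tcp_pos: [0.5563, 0.1729, 0.3043]
ee_rot: [[-0.951, -0.309, -0.002], [-0.309, 0.951, -0.001], [0.003, -0.001, -1.0]]
wrist_force: [0.2, -0.5, -0.8]
gripper_width: 0.273
gripper_force: 30.0
```

```bash
python3 - <<'E'
from h import *
s=capture("side"); F=[]
for i in range(6): capture("top"); F.append(sense()['wrist_force'])
st=sense(); p=st['tcp_pos']; print(p,np.mean(F,0),np.std(F,0),st['moment'])
print("expected end centre",proj(s,p-[0,0,.141]),"bristle top",proj(s,p-[0,0,.081]),"rim ctr",proj(s,[.558,.170,.13]))
cv2.imwrite("pics/over.png",cv2.resize(s['image'][150:370,230:430],None,fx=2.7,fy=2.7))
E
```

```text
[0.55674545 0.17276009 0.30560309] [-0.38498395 -0.17371823 -1.14211674] [0.62019504 0.40371297 0.60728418] [ 0.00464356 -0.03108287 -0.01165521]
expected end centre [316.91015819 238.69741502] bristle top [317.51883635 203.70734766] rim ctr [316.24779398 253.81081036]
```

View pics/over.png

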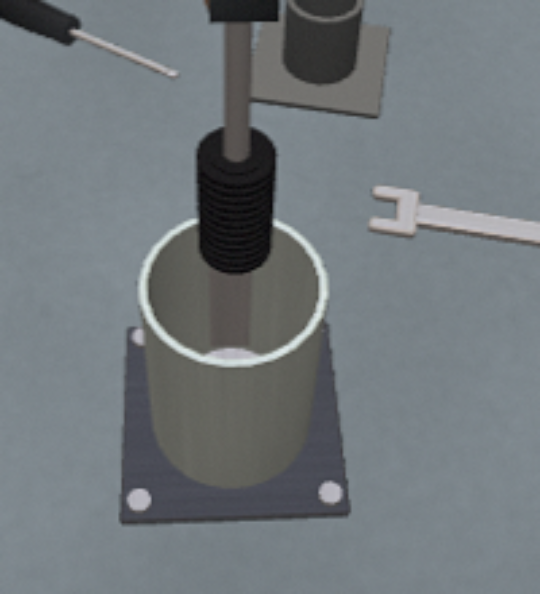

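Brush upright and centred over the tube, bristle end at about px (317,241), as predicted. Lowering.

>>> move_arm(targets="0 0 -0.5 0;0 0 -0.6 0;0 0 -0.6 0;0 0 -0.6 0;0 0 -0.6 0;0 0 -0.6 0;0 0 -0.5 0;0 0 0 0;0 0 0 0")

```text
time_s: 7.67
tcp_pos: [0.5567, 0.1729, 0.2053]
ee_rot: [[-0.951, -0.309, -0.001], [-0.309, 0.951, -0.001], [0.001, -0.001, -1.0]]
wrist_force: [1.0, 0.2, -1.6]
gripper_width: 0.277
gripper_force: 30.0
```

>>> move_arm(targets="0 0 -0.1 0;0 0 -0.1 0;0 0 -0.1 0;0 0 0 0")

```text
time_s: 8.0
tcp_pos: [0.5566, 0.1733, 0.1979]
ee_rot: [[-0.951, -0.309, -0.0], [-0.309, 0.951, 0.0], [0.0, 0.0, -1.0]]
wrist_force: [-0.2, 0.5, -1.0]
gripper_width: 0.272
gripper_force: 30.0
```

>>> move_arm(targets="0 0 -0.06 0;0 0 -0.06 0;0 0 0 0")

```text
time_s: 8.25
tcp_pos: [0.5566, 0.1732, 0.1948]
ee_rot: [[-0.951, -0.309, -0.0], [-0.309, 0.951, -0.0], [0.0, 0.0, -1.0]]
wrist_force: [-0.2, 0.2, -1.2]
gripper_width: 0.27
gripper_force: 30.0
```

>>> move_arm(targets="0 0 -0.06 0;0 0 -0.06 0;0 0 0 0")

```text
time_s: 8.5
tcp_pos: [0.5565, 0.1732, 0.1916]
ee_rot: [[-0.951, -0.309, -0.001], [-0.309, 0.951, -0.0], [0.001, -0.0, -1.0]]
wrist_force: [-0.3, -0.7, -1.2]
gripper_width: 0.275
gripper_force: 30.0
```

>>> move_arm(targets="0 0 -0.06 0;0 0 -0.06 0;0 0 0 0")

```text
time_s: 8.75
tcp_pos: [0.5565, 0.1732, 0.1887]
ee_rot: [[-0.951, -0.309, -0.001], [-0.309, 0.951, -0.0], [0.001, -0.0, -1.0]]
wrist_force: [-0.2, -0.8, -1.2]
gripper_width: 0.274
gripper_force: 30.0
```

>>> move_arm(targets="0 0 -0.06 0;0 0 0 0;0 0 0 0")

```text
time_s: 9.0
tcp_pos: [0.5567, 0.1733, 0.1874]
ee_rot: [[-0.951, -0.309, -0.0], [-0.309, 0.951, -0.0], [0.0, -0.0, -1.0]]
wrist_force: [-0.4, -0.7, -1.8]
gripper_width: 0.274
gripper_force: 30.0
```

>>> move_arm(targets="0 0 -0.06 0;0 0 -0.06 0;0 0 0 0")

```text
time_s: 9.25
tcp_pos: [0.5565, 0.1732, 0.1841]
ee_rot: [[-0.951, -0.309, -0.001], [-0.309, 0.951, -0.0], [0.001, -0.0, -1.0]]
wrist_force: [-0.2, 0.2, -2.5]
gripper_width: 0.273
gripper_force: 30.0
```

>>> move_arm(targets="0 0 -0.06 0;0 0 -0.06 0;0 0 0 0")

```text
time_s: 9.5
tcp_pos: [0.5565, 0.1732, 0.1811]
ee_rot: [[-0.951, -0.309, -0.001], [-0.309, 0.951, -0.0], [0.001, -0.0, -1.0]]
wrist_force: [1.3, 1.0, -0.3]
gripper_width: 0.273
gripper_force: 30.0
```

>>> move_arm(targets="0 0 -0.06 0;0 0 0 0;0 0 0 0")

```text
time_s: 9.75
tcp_pos: [0.5567, 0.1733, 0.18]
ee_rot: [[-0.951, -0.309, -0.0], [-0.309, 0.951, -0.0], [0.0, -0.0, -1.0]]
wrist_force: [0.2, 0.6, -1.2]
gripper_width: 0.271
gripper_force: 30.0
```

>>> move_arm(targets="0 0 -0.06 0;0 0 0 0;0 0 0 0")

```text
time_s: 10.0
tcp_pos: [0.5567, 0.1732, 0.1784]
ee_rot: [[-0.951, -0.309, -0.0], [-0.309, 0.951, -0.0], [0.0, -0.0, -1.0]]
wrist_force: [0.4, 0.4, -0.8]
gripper_width: 0.277
gripper_force: 30.0
```

>>> move_arm(targets="0 0 -0.06 0;0 0 0 0;0 0 0 0")

```text
time_s: 10.25
tcp_pos: [0.5566, 0.1732, 0.1769]
ee_rot: [[-0.951, -0.309, -0.0], [-0.309, 0.951, -0.0], [0.0, -0.0, -1.0]]
wrist_force: [-1.0, -1.0, -1.7]
gripper_width: 0.274
gripper_force: 30.0
```

>>> move_arm(targets="0 0 -0.06 0;0 0 0 0;0 0 0 0")

```text
time_s: 10.5
tcp_pos: [0.5566, 0.1732, 0.1754]
ee_rot: [[-0.951, -0.309, -0.0], [-0.309, 0.951, -0.0], [0.0, -0.0, -1.0]]
wrist_force: [0.4, 0.0, -1.1]
gripper_width: 0.275
gripper_force: 30.0
```

>>> move_arm(targets="0 0 -0.06 0;0 0 0 0;0 0 0 0")

```text
time_s: 10.75
tcp_pos: [0.5566, 0.1732, 0.1739]
ee_rot: [[-0.951, -0.309, -0.0], [-0.309, 0.951, -0.0], [0.0, -0.0, -1.0]]
wrist_force: [0.3, 0.4, -1.1]
gripper_width: 0.278
gripper_force: 30.0
```

>>> move_arm(targets="0 0 -0.06 0;0 0 -0.06 0;0 0 0 0")

```text
time_s: 11.0
tcp_pos: [0.5565, 0.1732, 0.1707]
ee_rot: [[-0.951, -0.309, -0.001], [-0.309, 0.951, -0.0], [0.001, -0.0, -1.0]]
wrist_force: [-0.8, -0.0, -1.1]
gripper_width: 0.272
gripper_force: 30.0
```

>>> move_arm(targets="0 0 -0.06 0;0 0 -0.06 0;0 0 0 0")

```text
time_s: 11.25
tcp_pos: [0.5568, 0.1733, 0.1684]
ee_rot: [[-0.951, -0.31, 0.0], [-0.31, 0.951, -0.0], [-0.0, -0.0, -1.0]]
wrist_force: [-0.8, 0.9, 3.0]
gripper_width: 0.275
gripper_force: 30.0
```

>>> move_arm(targets="0.046 -0.143 0 0;0.046 -0.143 0 0;0.046 -0.143 0 0;0.046 -0.143 0 0;0 0 0 0;0 0 0 0")

```text
time_s: 11.75
tcp_pos: [0.5619, 0.1585, 0.1684]
ee_rot: [[-0.951, -0.309, 0.001], [-0.309, 0.951, -0.0], [-0.001, -0.001, -1.0]]
wrist_force: [0.3, 0.2, 3.8]
gripper_width: 0.27
gripper_force: 30.0
```

```bash
cat > f.py <<'E'
from h import *
import sys
F=[];M=[]
for i in range(6): capture("top"); s=sense(); F.append(s['wrist_force']);M.append(s['moment'])
d=np.array([.309,-.951,0]); f=np.mean(F,0); p=s['tcp_pos']
print("t",s['time_s'],"p",p.round(4),"F",f.round(2),"along",round(f@d,2),"mom",np.mean(M,0).round(3),"off",round((p-[.558,.170,0])@d,4))
E
python3 f.py
```

```text
t 12.05 p [0.5618 0.1588 0.1683] F [ 0.83 -0.81  2.3 ] along 1.02 mom [-0.253 -0.561 -0.014] off 0.0118
```

>>> move_arm(targets="0.031 -0.095 0 0;0 0 0 0;0 0 0 0")

```text
time_s: 12.3
tcp_pos: [0.5621, 0.157, 0.1681]
ee_rot: [[-0.951, -0.309, 0.0], [-0.309, 0.951, 0.001], [-0.0, 0.001, -1.0]]
wrist_force: [0.4, 2.3, 2.1]
gripper_width: 0.275
gripper_force: 30.0
```

```bash
python3 f.py;python3 - <<'E'
from h import *
s=capture("side"); cv2.imwrite("pics/in.png",cv2.resize(s['image'][150:370,230:430],None,fx=2.7,fy=2.7))
E
```

```text
t 12.6 p [0.5621 0.1569 0.1681] F [0.36 1.76 2.92] along -1.56 mom [ 0.804 -0.063 -0.018] off 0.0137
```

View pics/in.png

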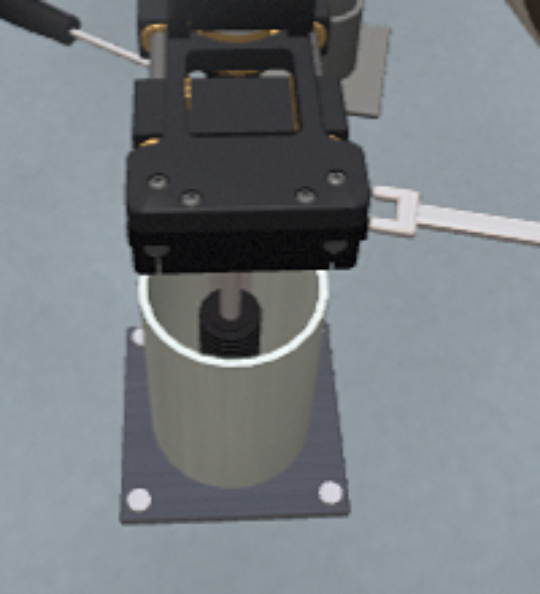

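The brush is inside the tube with the bristles close to the strip. Sideways load is starting to show, so I'll press further.

>>> move_arm(targets="0.025 -0.076 0 0;0 0 0 0;0 0 0 0")

```text
time_s: 12.9
tcp_pos: [0.5626, 0.1551, 0.168]
ee_rot: [[-0.951, -0.309, -0.0], [-0.309, 0.951, 0.001], [-0.0, 0.001, -1.0]]
wrist_force: [-0.4, 2.7, 3.4]
gripper_width: 0.277
gripper_force: 30.0
```

```bash
python3 f.py
```

```text
t 13.2 p [0.5627 0.155  0.1681] F [-0.82  3.95  3.15] along -4.01 mom [1.725e+00 3.570e-01 1.000e-03] off 0.0157
```

>>> move_arm(targets="0 0 0.15 0;0 0 0.2 0;0 0 0.2 0;0 0 0.2 0;0 0 0.2 0;0 0 0.2 0;0 0 0.2 0;0 0 0 0")

```text
time_s: 13.87
tcp_pos: [0.5631, 0.1547, 0.2033]
ee_rot: [[-0.951, -0.31, 0.001], [-0.31, 0.951, 0.0], [-0.002, -0.0, -1.0]]
wrist_force: [-2.3, 1.9, 0.5]
gripper_width: 0.274
gripper_force: 30.0
```

```bash
python3 f.py
```

```text
t 14.1667 p [0.5631 0.1548 0.2022] F [-0.46  3.05  0.37] along -3.05 mom [ 1.1    0.338 -0.013] off 0.016
```

>>> move_arm(targets="0 0 0.2 0;0 0 0.25 0;0 0 0.25 0;0 0 0.25 0;0 0 0.25 0;0 0 0.25 0;0 0 0 0;0 0 0 0;0 0 0 0")

```text
time_s: 14.92
tcp_pos: [0.5632, 0.1549, 0.2388]
ee_rot: [[-0.951, -0.31, 0.002], [-0.31, 0.951, 0.001], [-0.002, 0.0, -1.0]]
wrist_force: [-0.9, 2.4, 0.2]
gripper_width: 0.273
gripper_force: 30.0
```

```bash
python3 f.py
```

```text
t 15.2167 p [0.5629 0.1548 0.2381] F [-0.27  2.77  0.4 ] along -2.71 mom [1.137 0.155 0.015] off 0.016
```

>>> move_arm(targets="0 0 0.12 0;0 0 0 0;0 0 0 0;0 0 0 0")

```text
time_s: 15.55
tcp_pos: [0.5622, 0.1545, 0.2407]
ee_rot: [[-0.951, -0.309, -0.001], [-0.309, 0.951, -0.001], [0.001, -0.0, -1.0]]
wrist_force: [-1.5, 2.3, 0.0]
gripper_width: 0.275
gripper_force: 30.0
```

```bash
python3 f.py; python3 - <<'E'
from h import *
s=capture("side"); p=sense()['tcp_pos']; print(proj(s,p-[0,0,.081]),proj(s,p-[0,0,.141])); cv2.imwrite("pics/up.png",cv2.resize(s['image'][150:370,230:430],None,fx=2.7,fy=2.7))
E
```

```text
t 15.85 p [0.5623 0.1545 0.2407] F [-1.59  2.37 -1.53] along -2.74 mom [ 1.033  0.742 -0.026] off 0.016
[316.56925906 228.7694287 ] [316.12279329 257.19553416]
```

View pics/up.png

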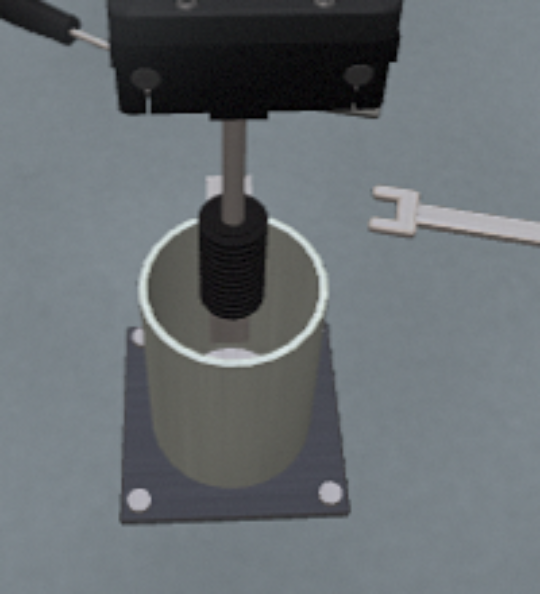

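The bristles are halfway out and lying against the strip, and the head sits at the predicted pixels (top 230, end 259). Second stroke next.

>>> move_arm(targets="-0.03 0.095 0 0;-0.03 0.095 0 0;0 0 -0.4 0;0 0 -0.5 0;0 0 -0.5 0;0 0 -0.5 0;0 0 -0.5 0;0 0 -0.35 0;0 0 0 0;0 0 0 0")

```text
time_s: 16.73
tcp_pos: [0.5614, 0.1592, 0.1721]
ee_rot: [[-0.951, -0.31, -0.0], [-0.31, 0.951, -0.001], [0.001, -0.001, -1.0]]
wrist_force: [-0.5, -0.3, -0.4]
gripper_width: 0.275
gripper_force: 30.0
```

```bash
python3 f.py
```

```text
t 17.0333 p [0.5614 0.1596 0.1729] F [-0.33 -0.1  -1.02] along -0.01 mom [0.022 0.001 0.009] off 0.011
```

>>> move_arm(targets="0 0 -0.07 0;0 0 -0.07 0;0 0 -0.05 0;0 0 0 0;0.03 -0.095 0 0;0.03 -0.095 0 0;0 0 0 0;0 0 0 0")

```text
time_s: 17.7
tcp_pos: [0.5632, 0.1553, 0.1682]
ee_rot: [[-0.951, -0.309, 0.002], [-0.309, 0.951, 0.001], [-0.002, 0.001, -1.0]]
wrist_force: [-0.7, 3.0, 3.6]
gripper_width: 0.276
gripper_force: 30.0
```

```bash
python3 f.py
```

```text
t 18.0 p [0.5631 0.1552 0.1679] F [-0.71  3.77  4.42] along -3.8 mom [ 1.465  0.365 -0.01 ] off 0.0156
```

>>> move_arm(targets="0 0 0.15 0;0 0 0.2 0;0 0 0.2 0;0 0 0.2 0;0 0 0.2 0;0 0 0.2 0;0 0 0.2 0;0 0 0.2 0;0 0 0.2 0;0 0 0.2 0")

```text
time_s: 18.83
tcp_pos: [0.5627, 0.1547, 0.2169]
ee_rot: [[-0.951, -0.309, 0.0], [-0.309, 0.951, 0.0], [-0.0, 0.0, -1.0]]
wrist_force: [-0.3, 1.5, -3.2]
gripper_width: 0.277
gripper_force: 30.0
```

>>> move_arm(targets="0 0 0.2 0;0 0 0.2 0;0 0 0.25 0;0 0 0.25 0;0 0 0.1 0;0 0 0 0;0 0 0 0;0 0 0 0")

```text
time_s: 19.5
tcp_pos: [0.5632, 0.1548, 0.2419]
ee_rot: [[-0.951, -0.31, 0.002], [-0.31, 0.951, 0.0], [-0.002, -0.0, -1.0]]
wrist_force: [-0.6, 2.3, 0.2]
gripper_width: 0.275
gripper_force: 30.0
```

```bash
python3 f.py
```

```text
t 19.8 p [0.5629 0.1548 0.2414] F [-0.08  2.92  0.05] along -2.8 mom [1.185 0.153 0.006] off 0.016
```

>>> move_arm(targets="-0.06 0.19 0 0;-0.06 0.19 0 0;-0.06 0.19 0.15 0;0 0 0.6 0;0 0 0.6 0;0 0 0.6 0;0 0 0.6 0;0 0 0.1 0;0 0 0 0;0 0 0 0")

```text
time_s: 20.63
tcp_pos: [0.5576, 0.1689, 0.3066]
ee_rot: [[-0.951, -0.309, -0.002], [-0.309, 0.951, -0.001], [0.002, -0.0, -1.0]]
wrist_force: [-0.1, -0.2, -1.8]
gripper_width: 0.272
gripper_force: 30.0
```

>>> move_arm(targets="0.04 -0.75 0 -0.225;0.04 -0.75 0 -0.225;0.04 -0.75 0 -0.225;0.04 -0.75 0 -0.225;0.04 -0.75 0 -0.225;0.04 -0.75 0 -0.225;0.04 -0.75 0 -0.225;0.04 -0.75 0 -0.225")

```text
time_s: 21.3
tcp_pos: [0.5655, 0.0179, 0.3059]
ee_rot: [[-0.988, -0.156, -0.003], [-0.156, 0.988, -0.001], [0.003, -0.0, -1.0]]
wrist_force: [0.9, 0.0, -1.4]
gripper_width: 0.274
gripper_force: 30.0
```

>>> move_arm(targets="0.04 -0.75 0 -0.225;0.04 -0.75 0 -0.225;0.04 -0.75 0 -0.225;0.04 -0.75 0 -0.225;0.04 -0.75 0 -0.225;0.04 -0.75 0 -0.225;0.04 -0.75 0 -0.225;0.04 -0.75 0 -0.225;0 0 0 0;0 0 0 0")

```text
time_s: 22.13
tcp_pos: [0.5735, -0.1317, 0.3059]
ee_rot: [[-1.0, 0.001, -0.003], [0.001, 1.0, 0.0], [0.003, 0.0, -1.0]]
wrist_force: [-0.1, 0.7, -1.5]
gripper_width: 0.274
gripper_force: 30.0
```

```bash
python3 f.py; python3 - <<'E'
from h import *
s=capture("side"); p=sense()['tcp_pos']; print(proj(s,p-[0,0,.081]),proj(s,p-[0,0,.141]),proj(s,[.5745,-.1306,.066])); cv2.imwrite("pics/back.png",cv2.resize(s['image'][60:210,290:410],None,fx=4,fy=4))
E
```

```text
t 22.4333 p [ 0.5742 -0.1303  0.3075] F [ 0.16  0.05 -1.01] along 0.0 mom [-0.022 -0.045  0.002] off 0.2906
[357.96235269  69.02577818] [354.89667605 101.6312084 ] [350.38779722 147.70295026]
```

View pics/back.png

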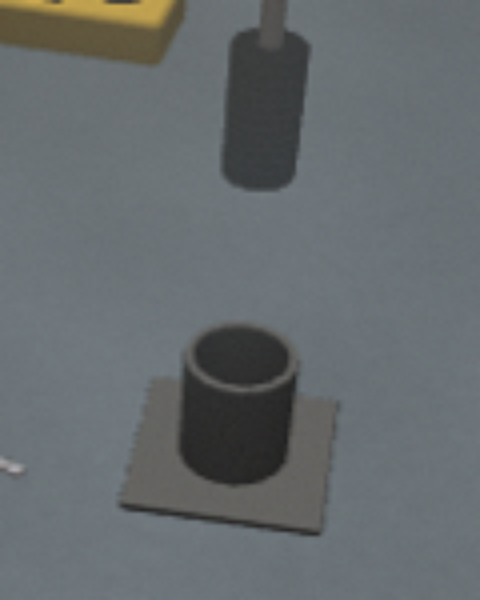

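The brush hangs upright over the well, with its end at px (355,102) and the rim centre at (350,149), both as predicted. Lowering it.

>>> move_arm(targets="0 0.04 -0.5 0;0 0 -0.7 0;0 0 -0.7 0;0 0 -0.7 0;0 0 -0.7 0;0 0 -0.6 0;0 0 -0.5 0;0 0 -0.5 0;0 0 -0.4 0;0 0 0 0")

```text
time_s: 23.32
tcp_pos: [0.5729, -0.1296, 0.1727]
ee_rot: [[-1.0, -0.0, -0.005], [-0.0, 1.0, 0.001], [0.005, 0.001, -1.0]]
wrist_force: [-0.1, 0.2, -1.7]
gripper_width: 0.279
gripper_force: 30.0
```

```bash
python3 f.py
```

```text
t 23.6167 p [ 0.5748 -0.13    0.1761] F [-0.13  0.47 -1.2 ] along -0.49 mom [-0.018 -0.02  -0.004] off 0.2905
```

>>> move_arm(targets="0 0 -0.3 0;0 0 -0.3 0;0 0 -0.25 0;0 0 -0.15 0;0 0 -0.06 0;0 0 0 0;0 0 0 0")

```text
time_s: 24.2
tcp_pos: [0.5743, -0.1301, 0.1485]
ee_rot: [[-1.0, -0.0, 0.0], [-0.0, 1.0, -0.0], [-0.0, -0.0, -1.0]]
wrist_force: [0.4, -0.5, -0.9]
gripper_width: 0.271
gripper_force: 30.0
```

```bash
python3 f.py
```

```text
t 24.5 p [ 0.5743 -0.13    0.1487] F [-0.1   0.15 -1.01] along -0.17 mom [-0.021 -0.03  -0.004] off 0.2904
```

>>> move_arm(targets="0 0 -0.04 0;0 0 0 0;0 0 0 0")

```text
time_s: 24.75
tcp_pos: [0.5741, -0.13, 0.1475]
ee_rot: [[-1.0, -0.0, -0.0], [-0.0, 1.0, 0.0], [0.0, 0.0, -1.0]]
wrist_force: [-0.4, 0.2, -0.4]
gripper_width: 0.275
gripper_force: 30.0
```

```bash
python3 f.py
```

```text
t 25.05 p [ 0.5742 -0.1301  0.1476] F [ 0.17 -0.04 -1.02] along 0.09 mom [-0.018 -0.023  0.007] off 0.2904
```

>>> move_arm(targets="0 0 -0.03 0;0 0 0 0;0 0 0 0")

```text
time_s: 25.3
tcp_pos: [0.5744, -0.1301, 0.1474]
ee_rot: [[-1.0, -0.001, 0.0], [-0.001, 1.0, -0.0], [-0.0, -0.0, -1.0]]
wrist_force: [-0.1, 0.5, 2.1]
gripper_width: 0.273
gripper_force: 30.0
```

```bash
python3 f.py
```

```text
t 25.6 p [ 0.5744 -0.1301  0.1474] F [-0.99  0.63  4.42] along -0.9 mom [ 0.282  0.468 -0.019] off 0.2905
```

On the floor. Releasing it by opening to full width.

>>> move_arm(targets="0 0 0 0;0 0 0 0;0 0 0 0;0 0 0 0;0 0 0 0;0 0 0 0;0 0 0 0;0 0 0 0;0 0 0 0;0 0 0 0", gripper=87)

```text
time_s: 26.43
tcp_pos: [0.5742, -0.1301, 0.1468]
ee_rot: [[-1.0, -0.0, 0.0], [-0.0, 1.0, 0.0], [-0.0, 0.0, -1.0]]
wrist_force: [0.3, 0.3, 0.3]
gripper_width: 0.943
gripper_force: 0.0
```

>>> move_arm(targets="0 0 0 0;0 0 0 0;0 0 0 0;0 0 0 0;0 0 0 0;0 0 0 0")

```text
time_s: 26.93
tcp_pos: [0.5742, -0.13, 0.1468]
ee_rot: [[-1.0, -0.0, 0.0], [-0.0, 1.0, 0.0], [-0.0, 0.0, -1.0]]
wrist_force: [0.0, -0.2, 0.9]
gripper_width: 0.998
gripper_force: 0.0
```

>>> move_arm(targets="0 0 0.4 0;0 0 0.6 0;0 0 0.8 0;0 0 0.8 0;0 0 0.8 0;0 0 0.8 0;0 0 0.8 0;0 0 0.5 0;0 0 0 0;0 0 0 0")

```text
time_s: 27.77
tcp_pos: [0.5743, -0.1299, 0.2852]
ee_rot: [[-1.0, -0.0, 0.002], [-0.0, 1.0, 0.0], [-0.002, 0.0, -1.0]]
wrist_force: [-0.9, 0.7, -1.1]
gripper_width: 1.002
gripper_force: 0.0
```

```bash
python3 f.py; python3 - <<'E'
from h import *
s=capture("side"); print(sense()['gripper_width'],proj(s,[.5744,-.1301,.206])); cv2.imwrite("pics/end.png",cv2.resize(s['image'],None,fx=1.2,fy=1.2))
E
```

```text
t 28.0667 p [ 0.5739 -0.13    0.2832] F [-0.58 -0.11 -0.03] along -0.08 mom [-0.008 -0.029  0.001] off 0.2902
1.001511004768194 [356.73451859  80.74198481]
```

View pics/end.png

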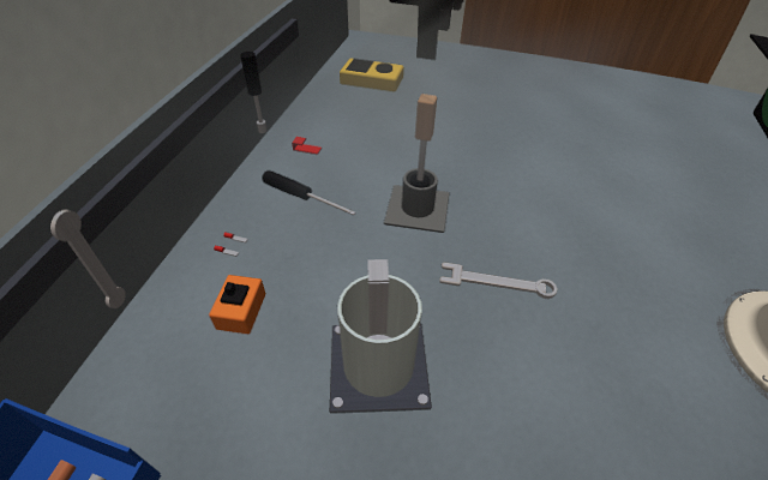

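The brush stands upright in its well with the handle top at about px (356,81), the gripper is clear above it, and nothing else has moved. I'm handing the job in.

```bash
python3 -c "from station import *; print(finish_job())"
```

```text
the job is handed in; nothing more can be done
None
```

The job is handed in at about 28 s on the robot clock. Both strokes ran from the end plate to about halfway out, with roughly 4–5 N on the plate and 3–4 N sideways by the wrist sensor. The brush stands released in its stand and the other tools look unmoved; the hand-in returned no verdict.

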